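# Clear, shut and start the bench centrifuge

## Task

Take the orange-handled rotor key that was left lying inside the open centrifuge and lay it flat in the blue tray, let go of it, then swing the centrifuge lid fully shut. With the lid shut, press the blue key, then the white key, then the green key, one at a time, each all the way in and released before the next. Do not press any key while the lid is open, never press the red key, and leave the bottle, beaker and storage box where they stand.

Things in the scene. Friction and masses are not known exactly. Their poses are not given: they have to be found in the camera images.
- centrifuge: Beige bench centrifuge, fixed. Base 240 (x) by 330 (y) mm, 120 mm high at the chamber rim. Origin: centre of its underside. Its front (key deck) faces its own -y, the lid hinge runs along its back (+y). Round chamber, 176 mm across, centred at y=+55 mm; flat dark rotor disc in it, top at z=95 mm, 25 mm below the rim. Flat blue key deck: y from -165 to -55 mm, top at z=116 mm.
- lid (a joint): Lid hinge angle in rad: 0 = shut, about 1.6 to 1.85 at the start (upright, leaning back a little), limit 1.9. Stiff hinge: it stays where it is left; about 3 N at the front edge moves it.
- lid_hinge (a point): On the lid hinge axis, mid-width: 155 mm behind the centrifuge's origin (its +y), 121 mm up. The axis is parallel to the centrifuge's x.
- lid_edge (a point): Middle of the lid's free front edge, on its outer (upper when shut) face. Lid: flat beige slab 232 mm wide, 205 mm from hinge to edge, 22 mm thick (its underside passes through the hinge axis), with a black grip lip 70 mm wide standing 14 mm out beyond the edge.
- rotor_key: Loose T-shaped rotor key, 0.17 kg, lying flat on the rotor disc. Origin on its underside at its balance point on the shaft; +x along the shaft away from the handle. Steel shaft 14 by 14 mm square in section, from x=-34 to +56 mm; orange handle bar 70 mm (y) by 22 (x) by 18 mm high centred at x=-45 mm.
- tray: Blue open tray, fixed, 200 (x) by 140 (y) by 30 mm high, walls and floor 4 mm. Origin: centre of its underside, on the bench.
- reagent_bottle: Amber bottle with blue cap, 64 mm across, 150 mm tall; bystander. Origin: centre of underside.
- beaker: Clear plastic cup, 72 mm across, 90 mm tall; bystander. Origin: centre of underside.
- freezer_box: Blue storage box with white lid, 132 by 132 by 53 mm; bystander. Origin: centre of underside.
- blue (a joint): Travel of the blue key in m: 0 = up, 0.006 = fully in (about 5 N).
- blue_top (a point): Centre of the top of the blue round key, 30 mm across, that presses straight down in a grey housing on the deck. The four keys stand in a row 50 mm apart along the centrifuge's x, at y=-112 mm; their order varies.
- white (a joint): Travel of the white key in m: 0 = up, 0.006 = fully in (about 5 N).
- white_top (a point): Centre of the top of the white round key, 30 mm across, that presses straight down in a grey housing on the deck. The four keys stand in a row 50 mm apart along the centrifuge's x, at y=-112 mm; their order varies.
- green (a joint): Travel of the green key in m: 0 = up, 0.006 = fully in (about 5 N).
- green_top (a point): Centre of the top of the green round key, 30 mm across, that presses straight down in a grey housing on the deck. The four keys stand in a row 50 mm apart along the centrifuge's x, at y=-112 mm; their order varies.
- red (a joint): Travel of the red key in m: 0 = up, 0.006 = fully in (about 5 N).
- red_top (a point): Centre of the top of the red round key, 30 mm across, that presses straight down in a grey housing on the deck. The four keys stand in a row 50 mm apart along the centrifuge's x, at y=-112 mm; their order varies.

How it is judged:
By the outcome, as a careful person would: the job done as asked, in the order asked, and still so for the second after the job is handed in, with the robot touching nothing.
It also fails if it takes over 67 s, if anything falls off the work surface, if the arm or the gripper's body presses on something with over 40 N, if the wrist force passes 120 N, or if a joint passes its speed limit or range.

## Robot

A 6-joint arm with a two-finger parallel gripper is mounted at the origin on the work surface. World frame = base frame: x ahead of the robot, y to its left, z up, the work surface at z = 0. Lengths are in m, angles in degrees, forces in N, time in s.
With the tool pointing down it reaches from about 0.3 to 0.775 m from the base axis. Payload 14.6 kg.
Tool frame: the origin (TCP) lies on the centre line of the jaws, within the pads' length; the fingertips stand 19 mm ahead of it and the grasp point (between the pads) is the TCP; z points along the fingers, y is the line along which they close (so a half turn about z gives the same grasp; the last joint's range is limited). The gripper opens to 85 mm and grips with 20 to 120 N. Pads are 22 mm wide; open, the fingers measure 114 mm over their backs; the gripper's body (76 mm by 85 mm) begins 54 mm behind the grasp point. The pads swing forward as they close: fully open they stand 13 mm farther back than shut.
Start: joints at [-71.654, 17.183, 87.147, -0, 75.671, -3.816], TCP at [0.207, -0.509, 0.25] pointing down, gripper open.
Joint ranges: [-173.82, 173.82], [-45.26, 126.66], [13.44, 144.39], [-59.66, 239.66], [0, 175.72], [-146.38, 146.38]. Speed limits (degrees/s): [127.2, 127.2, 147.25, 180, 180, 180].

## Interface

Orientations are given as [roll, pitch, yaw] about the fixed x, y, z axes, in that order (R = Rz(yaw) Ry(pitch) Rx(roll)).
In Python, from bench import * gives the robot as it stands.
- The arm moves only by the tool step_arm, never from a script. Its argument "deltas" is a list of rows, each a list of 3 entries, a list of its own where there are three numbers: the opening, from -1 (shut) to 1 (fully open), then the shift along the tool's x, y, z as a fraction of full scale, then the turn, a rotation vector about the tool's x, y, z as a fraction of full scale. A call has 1 to 8 rows; each row shifts and turns the commanded pose from where the row before left it, along the tool's axes as they then stand; what a row does not reach is not made up. Full scale, the value 1, is 2.5 cm for a shift and 0.5 rad for a turn. A row lasts 1/12 s, in which the tool goes at most 41.7 mm and 7.16 degrees, less where a joint would pass 70% of its speed; a pose out of reach is approached as far as the arm can. A call with a number of a shift or a turn outside -1 to 1 is refused whole. A call with a gripper value outside its range is refused whole. The fingers move at their own pace and stop on an object; "grip_force" is the grip in N (left out, the last holds). Time passes only in rows, so rows that do not move let the fingers close. It gives the time, the measured TCP pose, the force, the opening and the grip force at its end, in the units of the state.
- get_state(): the state, without advancing time (a new reading comes with each control period).
- camera(name): name is "scene" or "top"; returns a dict with "frame" (384x512x3 uint8, blue, green, red), "depth" (384x512 float32, m along the optical axis (not along the pixel's ray), 0 where there is no reading), "K" (3x3 intrinsics, pixels), "view" (4x4, takes a point from world to camera coordinates). Camera axes: x right, y down, z forward; pixel columns grow to the right and rows downward; lengths in m; the calibration is good to about 2 mm. A picture is of the moment at which its call begins.
- hand_in(): hands the job in; it is judged then, once.
The state is a dict: "time": time; "q": joint angles; "joint_velocities": joint speeds; "joint_torque": joint torques, N m; "position": TCP position; "tcp_rot": TCP orientation; "force": force on the tool from outside, world axes, zero at the start; "moment": the same for the moment, N m; "grip_width": finger opening in m; "gripper_force": force on a finger pad.
Only numpy, scipy, OpenCV 4.12 (cv2) and the standard library are available. Lean on these libraries where they do the work, as an engineer would, in place of code of your own. Each camera call takes 0.05 s, during which the arm holds its last target. There are 200 camera calls.

## Working session

There is one attempt and no reset: what is moved stays moved. The work goes in short steps, Python scripts to look and compute and a tool call to move; the robot and the scene stay as the last step left them, time stands still between calls to the robot, and variables do not carry over. Pictures are saved under pics/ and viewed, at most 10 in all, crops included, and the job is handed in when it is done.

Besides the shell and the picture viewer there is one more tool, called after "Emit:" by a JSON object that holds its "method" and its "body". step_arm: Moves the arm, as the interface text tells. Shift numbers are shares of 2.5 cm and turn numbers shares of 0.5 rad, none past 1 either way. Its arguments: {"type":"object","properties":{"deltas":{"type":"array"},"grip_force":{"type":"number"}},"required":["deltas"]}

```bash
mkdir -p pics
cat > h.py <<'E'
from bench import *
import numpy as np, cv2
def snap(n):
    c=camera(n); c={k:np.array(c[k]) for k in c}; return c
def pts(c):
    d=c['depth'];v,u=np.indices(d.shape);K=c['K']
    P=np.stack([(u-K[0,2])/K[0,0]*d,(v-K[1,2])/K[1,1]*d,d,np.ones_like(d)],-1)
    W=P@np.linalg.inv(c['view']).T
    W=W[...,:3]; W[d<=0]=np.nan; return W
def ray(c,u,v,z):
    K=c['K'];V=np.linalg.inv(c['view']);r=V[:3,:3]@np.array([(u-K[0,2])/K[0,0],(v-K[1,2])/K[1,1],1]);o=V[:3,3]
    return o+r*(z-o[2])/r[2]
E
python3 - <<'E'
from h import *
for n in ['top','scene']:
    c=snap(n); cv2.imwrite(f'pics/{n}0.png',c['frame']); np.savez(f'{n}0.npz',**c)
    print(n,c['K'].round(1).tolist(),np.linalg.inv(c['view'])[:3].round(3).tolist())
print(get_state())
E
```

```text
top [[428.6, 0.0, 257.7], [0.0, 428.6, 190.7], [0.0, 0.0, 1.0]] [[-0.022, -0.992, 0.128, 0.362], [-1.0, 0.02, -0.019, 0.022], [0.016, -0.128, -0.992, 1.219]]
scene [[352.6, 0.0, 253.9], [0.0, 352.6, 189.4], [0.0, 0.0, 1.0]] [[0.184, 0.674, -0.716, 1.237], [0.983, -0.112, 0.147, -0.124], [0.019, -0.73, -0.683, 0.815]]
{'time': 0.1, 'q': array([-7.16539613e+01,  1.72146508e+01,  8.71770452e+01,  1.24715489e-03,
        7.56717091e+01, -3.81576042e+00]), 'joint_velocities': array([ 0.04241451, -0.05482168,  0.02318483, -0.01112613, -0.01416174,
        0.03689098]), 'joint_torque': array([ 1.60778720e-03, -5.44376493e+01, -3.62370229e+01, -7.62738114e-05,
        3.05574024e-03,  1.59007288e-05]), 'position': array([ 0.2074141 , -0.50917999,  0.2497547 ]), 'tcp_rot': array([-1.79936816e+02, -5.42484154e-03,  2.21614868e+01]), 'force': array([-0.17682807,  0.65692319, -0.05345254]), 'moment': array([ 0.06490909, -0.02387133,  0.0272574 ]), 'gripper_force': 0.0, 'grip_width': 0.0854085959096024}
```

View pics/top0.png

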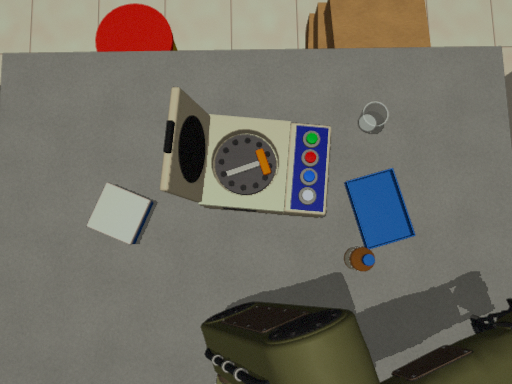

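View pics/scene0.png

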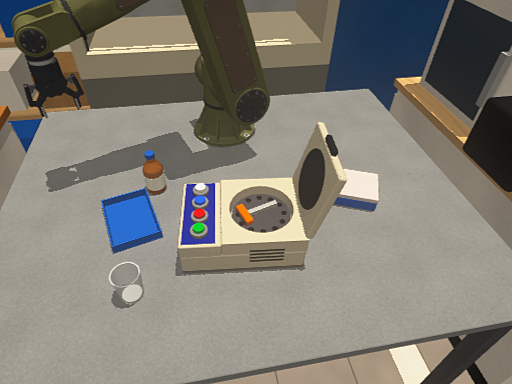

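The top view shows the centrifuge with its lid open to the left (+y). The keys sit at u≈310: white v=195, blue 176, red 157, green 139. The rotor key's handle is at (263,161), its shaft runs to (228,174), and the tray is at (380,208). The scene view agrees.

Run:
```python
from h import *
C={n:dict(np.load(f'{n}0.npz')) for n in ['top','scene']}
roi={'top':(160,85,332,220),'scene':(175,120,345,272)}
for n,c in C.items():
    W=pts(c);hsv=cv2.cvtColor(c['frame'],cv2.COLOR_BGR2HSV);x0,y0,x1,y1=roi[n]
    R=np.zeros(hsv.shape[:2],np.uint8);R[y0:y1,x0:x1]=255
    def comp(lo,hi,lab,R=R,z=None):
        m=cv2.inRange(hsv,lo,hi)&R
        k,L,S,Ce=cv2.connectedComponentsWithStats(m)
        for i in range(1,k):
            if S[i,4]>40:
                mm=L==i; print(n,lab,S[i,4],Ce[i].round(1),np.nanmedian(W[mm],0).round(4), 'ray',None if z is None else ray(c,*Ce[i],z).round(4))
        return m
    comp((9,150,120),(20,255,255),'orange',z=.113)
    comp((50,150,80),(70,255,255),'green',z=.128)
    comp((0,200,120),(5,255,255),'red',z=.128)
    comp((100,150,150),(112,255,255),'blue',z=.128)
    # white shaft
    comp((0,0,190),(180,25,255),'white',z=.128)
    R2=np.zeros_like(R)
    if n=='top': R2[160:255,335:420]=255
    else: R2[180:255,95:170]=255
    m=comp((95,120,60),(120,255,255),'tray',R2,z=.03)
    cs=max(cv2.findContours(m,0,2)[0],key=cv2.contourArea); b=cv2.boxPoints(cv2.minAreaRect(cs))
    ap=cv2.approxPolyDP(cv2.convexHull(cs),6,True)[:,0]
    P=[ray(c,*p,.03) for p in ap]; print('tray corners',[p[:2].round(3).tolist() for p in P])
c=C['top'];W=pts(c)
# shaft points: height .1-.115 in chamber
z=W[...,2]; m=np.zeros(z.shape,bool); m[130:197,212:282]=1
hsv=cv2.cvtColor(c['frame'],cv2.COLOR_BGR2HSV)
s=m&(hsv[...,1]<60)&(hsv[...,2]>150)&(z>.1)&(z<.116)
print('shaft n',s.sum()); Q=W[s]
r=cv2.fitLine(Q[:,:2].astype(np.float32),cv2.DIST_HUBER,0,.01,.01).ravel();print(r,np.median(Q[:,2]))
t=(Q[:,:2]-r[2:])@r[:2];print('ends',r[2:]+r[:2]*t.min(),r[2:]+r[:2]*t.max())
# lid
for n in C:
    W=pts(C[n]);z=W[...,2];x0,y0,x1,y1=roi[n];w=W[y0:y1,x0:x1].reshape(-1,3)
    w=w[(w[:,2]>.16)&(w[:,2]<.4)]
    ctr=w.mean(0);U,S,Vt=np.linalg.svd(w-ctr,full_matrices=False)
    print(n,'lid',len(w),ctr.round(3),Vt.round(3).tolist(),S,w.max(0),w.min(0))
    w=W[y0:y1,x0:x1].reshape(-1,3);q=w[(abs(w[:,2]-.12)<.004)][:,:2].astype(np.float32);print('rim box',cv2.minAreaRect(q))
```

```text
top orange 205 [262.7 161.1] [ 0.5832 -0.0137  0.1132] ray [ 0.5829 -0.0133  0.113 ]
top green 94 [311.4 138.1] [ 0.6359 -0.1394  0.1385] ray [ 0.6389 -0.1416  0.128 ]
top red 87 [310.1 157. ] [ 0.5864 -0.135   0.1389] ray [ 0.5885 -0.1364  0.128 ]
top blue 89 [308.7 175.4] [ 0.538  -0.1295  0.139 ] ray [ 0.54   -0.1308  0.128 ]
top tray 3632 [379.2 208.6] [ 0.4599 -0.3457  0.0052] ray [ 0.4584 -0.3386  0.03  ]
tray corners [[0.573, -0.382], [0.383, -0.431], [0.35, -0.301], [0.533, -0.246]]
scene orange 180 [244.5 214. ] [ 0.5923 -0.0162  0.1124] ray [ 0.5924 -0.0161  0.113 ]
scene green 92 [198.1 227.4] [ 0.6415 -0.1423  0.1384] ray [ 0.6326 -0.1426  0.128 ]
scene red 66 [198.9 212.5] [ 0.5911 -0.1366  0.1383] ray [ 0.5807 -0.1369  0.128 ]
scene blue 59 [199.5 198.9] [ 0.5403 -0.1319  0.1386] ray [ 0.5297 -0.1316  0.128 ]
scene white 53 [200.1 186.4] [ 0.4899 -0.1262  0.1386] ray [ 0.4786 -0.1262  0.128 ]
scene tray 2651 [130.4 219.8] [ 0.4611 -0.3467  0.0052] ray [ 0.4831 -0.34    0.03  ]
tray corners [[0.349, -0.303], [0.561, -0.248], [0.596, -0.376], [0.383, -0.435]]
shaft n 163
[ 0.265839   -0.96401745  0.5639412   0.0492105 ] 0.11014070401442666
ends [0.54152659 0.130493  ] [ 0.5965037  -0.06887165]
top lid 3798 [0.591 0.172 0.264] [[-0.994, 0.107, -0.013], [0.019, 0.296, 0.955], [-0.106, -0.949, 0.296]] [4.0819111  3.26682272 0.25366231] [0.71155403 0.21329748 0.33603028] [0.47903876 0.13196693 0.16011595]
rim box ((0.5757142305374146, -0.020119652152061462), (0.3277725875377655, 0.24098291993141174), 83.76261138916016)
scene lid 3256 [0.614 0.161 0.253] [[0.987, 0.101, 0.128], [0.155, -0.342, -0.927], [-0.05, 0.934, -0.353]] [5.12875836 3.01752921 0.8045258 ] [0.715412   0.21029327 0.33285489] [0.20851227 0.00822329 0.16004162]
rim box ((0.576117753982544, -0.01750931143760681), (0.33594053983688354, 0.24432523548603058), 83.8598861694336)
```

Run:
```python
from h import *
for n in ['top','scene']:
    c=dict(np.load(f'{n}0.npz'));W=pts(c);hsv=cv2.cvtColor(c['frame'],cv2.COLOR_BGR2HSV)
    d=np.hypot(W[...,0]-.582,W[...,1]-.033)<.08
    z=W[...,2]
    s=d&(hsv[...,1]<70)&(hsv[...,2]>150)&(z>.104)&(z<.114)
    o=d&(cv2.inRange(hsv,(9,150,120),(20,255,255))>0)&(z>.110)&(z<.118)
    A=cv2.minAreaRect(W[s][:,:2].astype(np.float32));B=cv2.minAreaRect(W[o][:,:2].astype(np.float32))
    a,b=np.array(A[0]),np.array(B[0]);u=(a-b)/np.linalg.norm(a-b)
    print(n,s.sum(),A,B,'yaw',np.degrees(np.arctan2(u[1],u[0])),'origin',b+.045*u,np.nanmedian(z[s]),np.nanmedian(z[o]))
    t=(z>.022)&(z<.036)&(hsv[...,0]>95)&(hsv[...,0]<125)&(hsv[...,1]>120)&(np.hypot(W[...,0]-.46,W[...,1]+.34)<.14)
    print('tray',t.sum(),cv2.minAreaRect(W[t][:,:2].astype(np.float32)))
    k=(z>.142)&(z<.16)&(np.hypot(W[...,0]-.35,W[...,1]+.28)<.08)
    print('bottle top',k.sum(),np.nanmean(W[k],0) if k.any() else 0)
```

```text
top 136 ((0.566071629524231, 0.0400150790810585), (0.01131995115429163, 0.08709526062011719), 18.317068099975586) ((0.5835714936256409, -0.013321984559297562), (0.06903021782636642, 0.02090742625296116), 18.477092742919922) yaw 108.16463767518333 origin [0.56954281 0.02943542] 0.10977342484597563 0.11334201948591904
tray 438 ((0.4604854881763458, -0.3411214351654053), (0.19962362945079803, 0.14152660965919495), 15.131087303161621)
bottle top 117 [ 0.32352124 -0.26715874  0.15077662]
scene 115 ((0.5672613382339478, 0.03733356297016144), (0.015615580603480339, 0.08746829628944397), 17.20172119140625) ((0.5861536264419556, -0.016899777576327324), (0.06739170849323273, 0.021055001765489578), 17.044048309326172) yaw 109.20587996986312 origin [0.57135027 0.02559564] 0.10889365134539164 0.11280377529869534
tray 396 ((0.4622410833835602, -0.3439897298812866), (0.2062058001756668, 0.13933734595775604), 14.892778396606445)
bottle top 61 [ 0.32768742 -0.27040258  0.14863456]
```

Emit:
{"method": "step_arm", "body": {"deltas": [[0.2,[0,0,0],[0,0,-0.25]],[0.2,[0,0,0],[0,0,-0.25]],[0.2,[0,0,0],[0,0,-0.25]],[0.2,[0,0,0],[0,0,-0.25]],[0.2,[0,0,0],[0,0,-0.25]],[0.2,[0,0,0],[0,0,-0.25]]]}}

```text
time: 0.6
position: [0.2074, -0.5092, 0.2499]
tcp_rot: [-180.0, -0.0, 65.5]
force: [0.1, -0.0, 0.5]
grip_width: 0.0513
gripper_force: 0.0
```

Emit:
{"method": "step_arm", "body": {"deltas": [[0.2,[0,0,0],[0,0,-0.25]],[0.2,[0,0,0],[0,0,-0.25]],[0.2,[0,0,0],[0,0,-0.25]],[0.2,[0,0,0],[0,0,-0.25]],[0.2,[0,0,0],[0,0,-0.25]],[0.2,[0,0,0],[0,0,-0.25]],[0.2,[0,0,0],[0,0,0]]]}}

```text
time: 1.18
position: [0.2074, -0.5092, 0.25]
tcp_rot: [180.0, -0.0, 108.5]
force: [0.2, -0.3, 0.8]
grip_width: 0.0515
gripper_force: 0.0
```

Emit:
{"method": "step_arm", "body": {"deltas": [[0.2,[0.66,0.85,0],[0,0,0]],[0.2,[0.66,0.85,0],[0,0,0]],[0.2,[0.66,0.85,0],[0,0,0]],[0.2,[0.66,0.85,0],[0,0,0]],[0.2,[0.66,0.85,0],[0,0,0]],[0.2,[0.66,0.85,0],[0,0,0]],[0.2,[0.66,0.85,0],[0,0,0]],[0.2,[0.66,0.85,0],[0,0,0]]]}}

```text
time: 1.85
position: [0.3285, -0.3298, 0.2502]
tcp_rot: [-180.0, -0.0, 107.8]
force: [0.7, 0.1, -0.9]
grip_width: 0.0511
gripper_force: 0.0
```

Emit:
{"method": "step_arm", "body": {"deltas": [[0.2,[0.66,0.85,0],[0,0,0]],[0.2,[0.66,0.85,0],[0,0,0]],[0.2,[0.66,0.85,0],[0,0,0]],[0.2,[0.66,0.85,0],[0,0,0]],[0.2,[0.66,0.85,0],[0,0,0]],[0.2,[0.66,0.85,0],[0,0,0]],[0.2,[0.66,0.85,0],[0,0,0]],[0.2,[0.66,0.85,0],[0,0,0]]]}}

```text
time: 2.52
position: [0.4491, -0.1515, 0.2502]
tcp_rot: [-180.0, -0.0, 107.8]
force: [0.1, -0.3, 1.0]
grip_width: 0.0513
gripper_force: 0.0
```

Emit:
{"method": "step_arm", "body": {"deltas": [[0.2,[0.66,0.85,0],[0,0,0]],[0.2,[0.66,0.85,0],[0,0,0]],[0.2,[0.66,0.85,0],[0,0,0]],[0.2,[0.66,0.85,0],[0,0,0]],[0.2,[0.66,0.85,0],[0,0,0]],[0.2,[0.66,0.85,0],[0,0,0]],[0.2,[0.66,0.85,0],[0,0,0]],[0.2,[0,0,0],[0,0,0]]]}}

```text
time: 3.18
position: [0.5554, 0.0064, 0.2497]
tcp_rot: [-180.0, -0.0, 108.0]
force: [-0.7, -0.4, -0.3]
grip_width: 0.0512
gripper_force: 0.0
```

Emit:
{"method": "step_arm", "body": {"deltas": [[0.2,[0.65,0.83,0],[0,0,0]],[0.2,[0,0,1],[0,0,0]],[0.2,[0,0,1],[0,0,0]],[0.2,[0,0,1],[0,0,0]],[0.2,[0,0,0.9],[0,0,0]],[0.2,[0,0,0.6],[0,0,0]],[0.2,[0,0,0.5],[0,0,0]],[0.2,[0,0,0],[0,0,0]]]}}

```text
time: 3.85
position: [0.5675, 0.0249, 0.1226]
tcp_rot: [-179.8, -0.1, 107.9]
force: [0.6, -0.2, -0.3]
grip_width: 0.0511
gripper_force: 0.0
```

Emit:
{"method": "step_arm", "body": {"deltas": [[0.2,[0,0,0.2],[0,0,0]],[0.2,[0,0,0],[0,0,0]]]}}

```text
time: 4.02
position: [0.5687, 0.025, 0.1203]
tcp_rot: [180.0, 0.0, 108.0]
force: [-0.1, -0.3, -0.9]
grip_width: 0.0511
gripper_force: 0.0
```

Run:
```python
from h import *
a=snap('scene')['frame'][130:270,170:350]; b=snap('top')['frame'][90:220,160:340]
im=np.vstack([cv2.resize(a[:130],None,fx=3,fy=2.2),cv2.resize(b,None,fx=3,fy=2.2)]);cv2.imwrite('pics/g.png',im)
print(get_state()['position'],get_state()['force'])
```

```text
[0.56900077 0.02504093 0.12099549] [ 0.28374776 -0.47141892  1.01292962]
```

View pics/g.png

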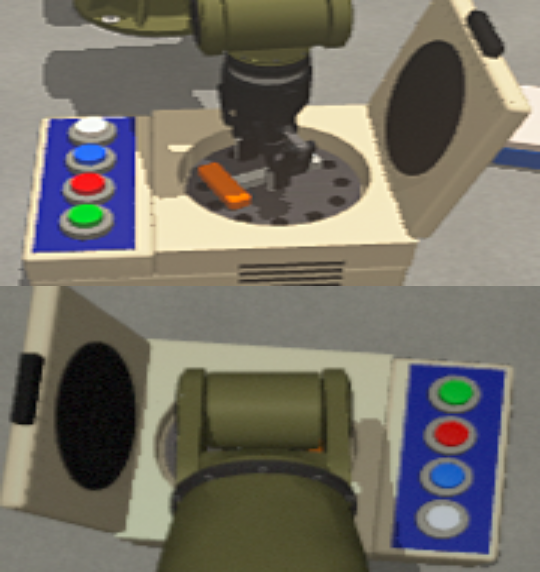

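The scene crop shows the fingers on either side of the shaft behind the orange handle (crop ≈225,185), down in the chamber. Next I close the gripper.

Emit:
{"method": "step_arm", "body": {"deltas": [[0,[0,0,0],[0,0,0]],[-0.4,[0,0,0],[0,0,0]],[-0.6,[0,0,0],[0,0,0]],[-0.6,[0,0,0],[0,0,0]]], "grip_force": 40}}

```text
time: 4.45
position: [0.569, 0.0252, 0.1207]
tcp_rot: [179.9, 0.0, 108.1]
force: [2.2, 0.6, 1.0]
grip_width: 0.0173
gripper_force: 0.6
```

Emit:
{"method": "step_arm", "body": {"deltas": [[-0.6,[0,0,0.12],[0,0,0]],[-0.6,[0,0,0],[0,0,0]]]}}

```text
time: 4.62
position: [0.5688, 0.0252, 0.117]
tcp_rot: [180.0, -0.0, 108.1]
force: [1.4, 0.1, -0.1]
grip_width: 0.0169
gripper_force: 0.5
```

Emit:
{"method": "step_arm", "body": {"deltas": [[-1,[0,0,0],[0,0,0]],[-1,[0,0,0],[0,0,0]],[-1,[0,0,0],[0,0,0]],[-1,[0,0,0],[0,0,0]]], "grip_force": 50}}

```text
time: 4.95
position: [0.5687, 0.0251, 0.1172]
tcp_rot: [-180.0, -0.0, 108.1]
force: [0.0, -0.0, 0.2]
grip_width: 0.0121
gripper_force: 50.6
```

Emit:
{"method": "step_arm", "body": {"deltas": [[-1,[0,0,-0.4],[0,0,0]],[-1,[0,0,-0.6],[0,0,0]],[-1,[0,0,-0.8],[0,0,0]],[-1,[0,0,-0.8],[0,0,0]],[-1,[0,0,-0.8],[0,0,0]],[-1,[0,0,-0.8],[0,0,0]],[-1,[0,0,-0.8],[0,0,0]],[-1,[0,0,0],[0,0,0]]]}}

```text
time: 5.62
position: [0.5696, 0.0251, 0.2468]
tcp_rot: [179.7, 0.1, 108.1]
force: [0.4, -0.3, -2.1]
grip_width: 0.0125
gripper_force: 50.4
```

Run:
```python
from h import *
c=snap('scene');f=c['frame'];cv2.imwrite('pics/l.png',cv2.resize(f[60:280,120:360],None,fx=2.5,fy=2.5))
W=pts(c);hsv=cv2.cvtColor(f,cv2.COLOR_BGR2HSV);o=(cv2.inRange(hsv,(9,150,120),(20,255,255))>0)&(W[...,2]>.15)&(W[...,1]>-.2)
print(np.nanmedian(W[o],0),cv2.minAreaRect(W[o][:,:2].astype(np.float32)),np.nanpercentile(W[o][:,2],[2,98]))
s=get_state();print(s['position'],s['grip_width'],s['force'])
```

```text
[ 0.5929173  -0.01700483  0.24195525] ((0.5840360522270203, -0.015236981213092804), (0.06974954158067703, 0.026567185297608376), 18.838136672973633) [0.22987179 0.24448103]
[0.56915793 0.02511316 0.2443172 ] 0.012564158309834948 [-0.87063671 -0.04462275 -2.9459236 ]
```

View pics/l.png

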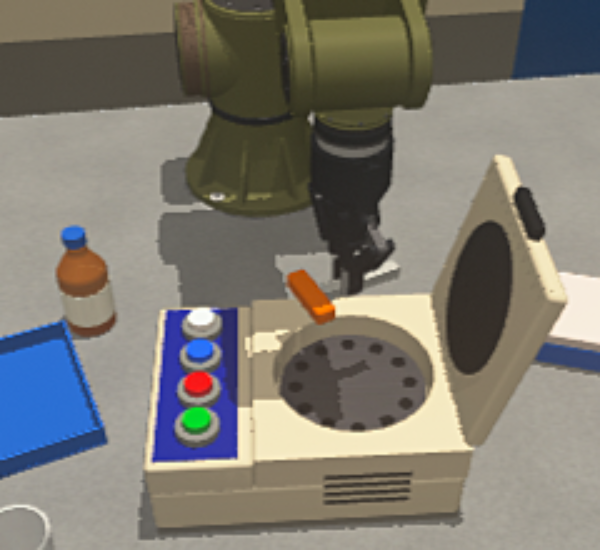

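Emit:
{"method": "step_arm", "body": {"deltas": [[-1,[0,0,0],[0,0,0.25]],[-1,[0,0,0],[0,0,0.25]],[-1,[0,0,0],[0,0,0.25]],[-1,[0,0,0],[0,0,0.25]],[-1,[0,0,0],[0,0,0.25]],[-1,[0,0,0],[0,0,0.25]],[-1,[0,0,0],[0,0,0.25]],[-1,[0,0,0],[0,0,0.25]]]}}

```text
time: 6.33
position: [0.5682, 0.0251, 0.2408]
tcp_rot: [-179.9, 0.1, 50.5]
force: [0.2, -0.3, -2.3]
grip_width: 0.0124
gripper_force: 50.4
```

Emit:
{"method": "step_arm", "body": {"deltas": [[-1,[0,0,0],[0,0,0.25]],[-1,[0,0,0],[0,0,0.25]],[-1,[0,0,0],[0,0,0.25]],[-1,[0,0,0],[0,0,0.25]],[-1,[0,0,0],[0,0,0.25]],[-1,[0,0,0],[0,0,0]]]}}

```text
time: 6.83
position: [0.5683, 0.0251, 0.2409]
tcp_rot: [-180.0, 0.1, 14.6]
force: [-0.4, -0.1, -1.6]
grip_width: 0.0125
gripper_force: 50.4
```

Emit:
{"method": "step_arm", "body": {"deltas": [[-1,[-0.54,0.93,0],[0,0,0]],[-1,[-0.54,0.93,0],[0,0,0]],[-1,[-0.54,0.93,0],[0,0,0]],[-1,[-0.54,0.93,0],[0,0,0]],[-1,[-0.54,0.93,0],[0,0,0]],[-1,[-0.54,0.93,0],[0,0,0]],[-1,[-0.54,0.93,0],[0,0,0]]]}}

```text
time: 7.42
position: [0.5188, -0.1576, 0.2414]
tcp_rot: [-180.0, 0.1, 15.3]
force: [0.1, -0.4, -1.7]
grip_width: 0.0126
gripper_force: 50.4
```

Emit:
{"method": "step_arm", "body": {"deltas": [[-1,[-0.54,0.93,0],[0,0,0]],[-1,[-0.54,0.93,0],[0,0,0]],[-1,[-0.54,0.93,0],[0,0,0]],[-1,[-0.54,0.93,0],[0,0,0]],[-1,[-0.54,0.93,0],[0,0,0]],[-1,[-0.54,0.93,0],[0,0,0]],[-1,[-0.54,0.93,0],[0,0,0]],[-1,[0,0,0],[0,0,0]]]}}

```text
time: 8.08
position: [0.4687, -0.3417, 0.2411]
tcp_rot: [-180.0, 0.1, 15.1]
force: [-0.8, 0.8, -2.5]
grip_width: 0.0121
gripper_force: 50.4
```

Emit:
{"method": "step_arm", "body": {"deltas": [[-1,[0,0,1],[0,0,0]],[-1,[0,0,1],[0,0,0]],[-1,[0,0,1],[0,0,0]],[-1,[0,0,1],[0,0,0]],[-1,[0,0,1],[0,0,0]],[-1,[0,0,1],[0,0,0]],[-1,[0,0,1],[0,0,0]],[-1,[0,0,0.7],[0,0,0]]]}}

```text
time: 8.75
position: [0.4695, -0.337, 0.0468]
tcp_rot: [-179.8, 0.1, 15.3]
force: [0.5, -0.7, -1.6]
grip_width: 0.0123
gripper_force: 50.4
```

Emit:
{"method": "step_arm", "body": {"deltas": [[-1,[0,0,0.4],[0,0,0]],[-1,[0,0,0.2],[0,0,0]],[-1,[0,0,0.1],[0,0,0]],[-1,[0,0,0.08],[0,0,0]],[-1,[0,0,0],[0,0,0]]]}}

```text
time: 9.17
position: [0.4707, -0.3384, 0.0309]
tcp_rot: [180.0, -0.0, 15.0]
force: [-0.3, 0.0, -2.6]
grip_width: 0.0126
gripper_force: 50.4
```

Emit:
{"method": "step_arm", "body": {"deltas": [[-1,[0,0,0.1],[0,0,0]],[-1,[0,0,0.06],[0,0,0]],[-1,[0,0,0],[0,0,0]]]}}

```text
time: 9.42
position: [0.4704, -0.3382, 0.0263]
tcp_rot: [180.0, -0.0, 15.0]
force: [-0.4, 0.0, -1.3]
grip_width: 0.0123
gripper_force: 50.4
```

Emit:
{"method": "step_arm", "body": {"deltas": [[-1,[0,0,0.03],[0,0,0]],[-0.6,[0,0,0],[0,0,0]],[-0.3,[0,0,0],[0,0,0]],[-0.3,[0,0,0],[0,0,0]],[-0.3,[0,0,0],[0,0,0]]]}}

```text
time: 9.83
position: [0.4705, -0.3383, 0.0257]
tcp_rot: [180.0, -0.0, 15.0]
force: [-0.2, 0.5, -0.1]
grip_width: 0.03
gripper_force: 0.0
```

Emit:
{"method": "step_arm", "body": {"deltas": [[-0.3,[0,0,-0.3],[0,0,0]],[-0.3,[0,0,-1],[0,0,0]],[-0.3,[0,0,-1],[0,0,0]],[-0.3,[0,0,-1],[0,0,0]],[-0.3,[0,0,-1],[0,0,0]],[-0.3,[0,0,-1],[0,0,0]],[-0.3,[0,0,-1],[0,0,0]],[-0.3,[0,0,-1],[0,0,0]]]}}

```text
time: 10.5
position: [0.4703, -0.338, 0.21]
tcp_rot: [180.0, -0.0, 15.0]
force: [0.0, -0.5, 0.4]
grip_width: 0.0299
gripper_force: 0.0
```

Emit:
{"method": "step_arm", "body": {"deltas": [[-1,[0,0,-1],[0,0,0]],[-1,[0,0,-1],[0,0,0]],[-1,[0,0,-1],[0,0,0]],[-1,[0,0,-1],[0,0,0]],[-1,[0,0,-1],[0,0,0]],[-1,[0,0,-1],[0,0,0]],[-1,[0,0,-1],[0,0,0]]]}}

```text
time: 11.08
position: [0.4701, -0.3379, 0.385]
tcp_rot: [180.0, -0.0, 15.0]
force: [0.4, 0.3, 0.8]
grip_width: 0.0002
gripper_force: 0.0
```

Run:
```python
from h import *
c=snap('scene');f=c['frame'];cv2.imwrite('pics/t.png',cv2.resize(f[150:320,60:260],None,fx=3,fy=3))
W=pts(c);hsv=cv2.cvtColor(f,cv2.COLOR_BGR2HSV);o=(cv2.inRange(hsv,(9,150,120),(20,255,255))>0)&(W[...,2]>.008)&(np.hypot(W[...,0]-.46,W[...,1]+.34)<.12)
print(np.nanpercentile(W[o][:,2],[2,50,98]),cv2.minAreaRect(W[o][:,:2].astype(np.float32)))
print(get_state()['position'],get_state()['q'])
```

```text
[0.00930165 0.02133592 0.02473623] ((0.43267151713371277, -0.35056883096694946), (0.02380097471177578, 0.06588399410247803), 15.090594291687012)
[ 0.47044021 -0.33820188  0.39035234] [-3.93341185e+01  1.74610187e+01  6.85546751e+01 -5.20869572e-04
  9.35554664e+01  3.56643863e+01]
```

View pics/t.png

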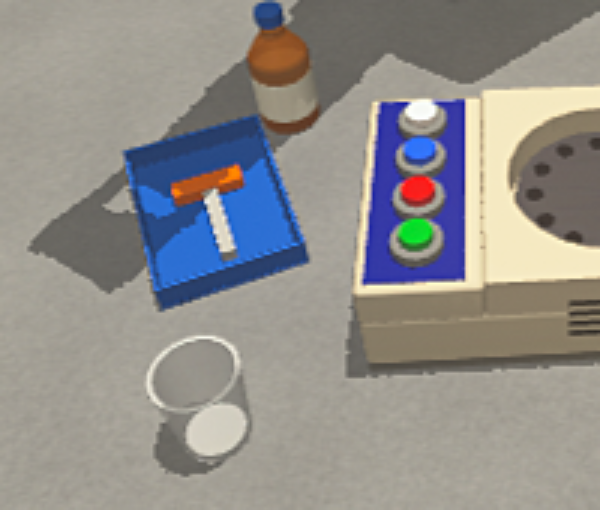

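The key lies flat in the tray: handle at crop (207,185), shaft down to (228,255). All bystanders are untouched. Next I go behind the lid.

Emit:
{"method": "step_arm", "body": {"deltas": [[-1,[0,0,-1],[0,0,-0.24]],[-1,[0,0,0],[0,0,-0.24]],[-1,[0,0,0],[0,0,-0.24]],[-1,[0,0,0],[0,0,-0.24]],[-1,[0,0,0],[0,0,-0.24]],[-1,[0,0,0],[0,0,-0.24]],[-1,[0,0,0],[0,0,-0.24]],[-1,[0,0,0],[0,0,-0.24]]]}}

```text
time: 11.8
position: [0.4702, -0.338, 0.4084]
tcp_rot: [180.0, 0.0, 70.3]
force: [1.1, 0.1, 0.2]
grip_width: 0.0
gripper_force: 0.0
```

Emit:
{"method": "step_arm", "body": {"deltas": [[-1,[0,0,0],[0,0,-0.24]],[-1,[0,0,0],[0,0,-0.24]],[-1,[0.95,0.11,0],[0,0,0]],[-1,[0.95,0.11,0],[0,0,0]],[-1,[0.95,0.11,0],[0,0,0]],[-1,[0.95,0.11,0],[0,0,0]],[-1,[0.95,0.11,0],[0,0,0]]]}}

```text
time: 12.38
position: [0.4969, -0.2204, 0.4085]
tcp_rot: [180.0, 0.0, 83.7]
force: [0.2, -0.4, -0.5]
grip_width: -0.0002
gripper_force: 0.0
```

Emit:
{"method": "step_arm", "body": {"deltas": [[-1,[0.95,0.11,0],[0,0,0]],[-1,[0.95,0.11,0],[0,0,0]],[-1,[0.95,0.11,0],[0,0,0]],[-1,[0.95,0.11,0],[0,0,0]],[-1,[0.95,0.11,0],[0,0,0]],[-1,[0.95,0.11,0],[0,0,0]],[-1,[0,0,0],[0,0,0]]]}}

```text
time: 12.97
position: [0.5292, -0.0786, 0.4085]
tcp_rot: [180.0, -0.0, 83.9]
force: [0.1, -0.4, -0.1]
grip_width: 0.0
gripper_force: 0.0
```

Emit:
{"method": "step_arm", "body": {"deltas": [[-1,[0.95,0.11,0],[0,0,0]],[-1,[0.95,0.11,0],[0,0,0]],[-1,[0.95,0.11,0],[0,0,0]],[-1,[0.95,0.11,0],[0,0,0]],[-1,[0.95,0.11,0],[0,0,0]],[-1,[0.95,0.11,0],[0,0,0]],[-1,[0.95,0.11,0],[0,0,0]]]}}

```text
time: 13.55
position: [0.5661, 0.082, 0.4084]
tcp_rot: [180.0, -0.0, 83.7]
force: [1.0, 0.2, 1.2]
grip_width: -0.0003
gripper_force: 0.0
```

Emit:
{"method": "step_arm", "body": {"deltas": [[-1,[0.95,0.11,0],[0,0,0]],[-1,[0.95,0.11,0],[0,0,0]],[-1,[0.95,0.11,0],[0,0,0]],[-1,[0.95,0.11,0],[0,0,0]],[-1,[0.95,0.11,0],[0,0,0]],[-1,[0.95,0.11,0],[0,0,0]],[-1,[0.95,0.11,0],[0,0,0]],[-1,[0,0,0],[0,0,0]]]}}

```text
time: 14.22
position: [0.6034, 0.2475, 0.4072]
tcp_rot: [-179.9, -0.0, 83.9]
force: [-0.3, -0.4, -0.1]
grip_width: 0.0001
gripper_force: 0.0
```

Emit:
{"method": "step_arm", "body": {"deltas": [[-1,[0,0,0.9],[0,0,0]],[-1,[0,0,0.9],[0,0,0]],[-1,[0,0,0.9],[0,0,0]],[-1,[0,0,0.9],[0,0,0]],[-1,[0,0,0.5],[0,0,0]],[-1,[0,0,0],[0,0,0]]]}}

```text
time: 14.72
position: [0.6028, 0.2435, 0.3027]
tcp_rot: [-179.8, 0.1, 83.7]
force: [-0.2, 0.8, -0.5]
grip_width: -0.0003
gripper_force: 0.0
```

Emit:
{"method": "step_arm", "body": {"deltas": [[-1,[-0.45,0,-0.09],[0,0,0]],[-1,[-0.45,0,-0.09],[0,0,0]],[-1,[-0.45,0,-0.09],[0,0,0]],[-1,[-0.45,0,-0.09],[0,0,0]]]}}

```text
time: 15.05
position: [0.5986, 0.1987, 0.3168]
tcp_rot: [179.8, -0.1, 83.7]
force: [1.6, 4.4, 4.3]
grip_width: -0.0
gripper_force: 2.2
```

Emit:
{"method": "step_arm", "body": {"deltas": [[-1,[-0.5,0,-0.06],[0,0,0]],[-1,[-0.5,0,-0.06],[0,0,0]],[-1,[-0.5,0,-0.06],[0,0,0]],[-1,[-0.5,0,-0.03],[0,0,0]]]}}

```text
time: 15.38
position: [0.5929, 0.1488, 0.3203]
tcp_rot: [180.0, -0.0, 83.7]
force: [0.8, 3.9, 3.8]
grip_width: -0.0001
gripper_force: 1.8
```

Emit:
{"method": "step_arm", "body": {"deltas": [[-1,[-0.5,0,0],[0,0,0]],[-1,[-0.5,0,0],[0,0,0]],[-1,[-0.5,0,0],[0,0,0]],[-1,[0,0,0],[0,0,0]]]}}

```text
time: 15.72
position: [0.5887, 0.1104, 0.3193]
tcp_rot: [-179.9, 0.1, 83.6]
force: [-0.3, -0.5, -0.3]
grip_width: 0.0003
gripper_force: 0.0
```

```bash
cat > lid.py <<'E'
from h import *
s=get_state();p=s['position'];u=np.array([.108,.994]);print('s,z',(p[:2]-[.5926,.132])@u,p[2],'lat',(p[:2]-[.5926,.132])@[.994,-.108],s['force'],s['time'])
for n in ['scene','top']:
    W=pts(snap(n)).reshape(-1,3);S=(W[:,:2]-[.5926,.132])@u;L=(W[:,:2]-[.5926,.132])@[.994,-.108]
    for a,b in[(-.1,-.06),(.065,.1)]:
        k=(L>a)&(L<b)&(abs(S+.02)<.24)&(W[:,2]>.132)&(W[:,2]<.36)
        if k.sum()>20:
            i=np.nanargmax(W[k,2]);print(n,k.sum(),'top z',W[k][i,2],'s',S[k][i],'smin/max',S[k].min(),S[k].max(),'z med',np.median(W[k,2]))
E
python3 lid.py
```

```text
s,z -0.02191601550770784 0.3193008867347696 lat -0.0015309817436669035 [-0.27748357 -0.54245677 -0.2664453 ] 15.7167
scene 98 top z 0.3222729336202084 s -0.044680683876705284 smin/max -0.2597090590720447 -0.0033350538896064225 z med 0.31879803582556765
scene 144 top z 0.3229624160295366 s -0.04450648061394604 smin/max -0.25997393953706893 0.015399113201558711 z med 0.31783657321587605
top 28 top z 0.14268233637854655 s -0.25633267177168 smin/max -0.2596686086145271 -0.2520158847558871 z med 0.13973883729106418
top 30 top z 0.14206946054701897 s -0.25358568495984024 smin/max -0.25944843049849603 -0.24507291414219984 z med 0.13851625088586283
```

Emit:
{"method": "step_arm", "body": {"deltas": [[-1,[-0.54,0,0.13],[0,0,0]],[-1,[-0.54,0,0.13],[0,0,0]],[-1,[-0.54,0,0.13],[0,0,0]],[-1,[-0.55,0,0.31],[0,0,0]],[-1,[-0.55,0,0.31],[0,0,0]],[-1,[-0.55,0,0.31],[0,0,0]],[-1,[0,0,0],[0,0,0]]]}}

```text
time: 16.4
position: [0.5794, 0.0288, 0.2846]
tcp_rot: [-179.8, 0.1, 83.6]
force: [-0.1, 0.7, 0.1]
grip_width: -0.0003
gripper_force: 0.0
```

Emit:
{"method": "step_arm", "body": {"deltas": [[-1,[-0.45,0,0.46],[0,0,0]],[-1,[-0.45,0,0.46],[0,0,0]],[-1,[-0.45,0,0.46],[0,0,0]],[-1,[0,0,0],[0,0,0]]]}}

```text
time: 16.73
position: [0.5756, -0.0034, 0.25]
tcp_rot: [-179.8, 0.0, 83.7]
force: [-0.6, -0.1, -0.8]
grip_width: 0.0001
gripper_force: 0.0
```

```bash
python3 lid.py
```

```text
s,z -0.1364530155505986 0.250031713970145 lat -0.002229832936168983 [-0.6048993  -0.09224286 -0.78843478] 16.7333
scene 433 top z 0.2426042363373222 s -0.1667507212580971 smin/max -0.2598754678155763 0.005569824810684612 z med 0.1848989598777765
scene 733 top z 0.24136819524002062 s -0.16653231007001873 smin/max -0.25995375686260974 0.0067088820043444235 z med 0.19758153889928698
top 447 top z 0.18395717531707056 s -0.06168453773721259 smin/max -0.25991958311497315 0.00985727067068056 z med 0.16061932528981626
top 314 top z 0.17775557570417844 s -0.0440821227914132 smin/max -0.2599521775441367 0.00955669748449337 z med 0.1577389664692529
```

Emit:
{"method": "step_arm", "body": {"deltas": [[-1,[-0.35,0,0.57],[0,0,0]],[-1,[-0.35,0,0.57],[0,0,0]],[-1,[-0.35,0,0.57],[0,0,0]],[-1,[-0.12,0,0.39],[0,0,0]],[-1,[-0.12,0,0.39],[0,0,0]],[-1,[-0.12,0,0.39],[0,0,0]],[-1,[0,0,0],[0,0,0]]]}}

```text
time: 17.42
position: [0.5721, -0.0369, 0.1786]
tcp_rot: [-179.9, -0.0, 83.8]
force: [0.0, 0.1, 0.9]
grip_width: -0.0002
gripper_force: 0.0
```

Emit:
{"method": "step_arm", "body": {"deltas": [[-1,[0,0,0.25],[0,0,0]],[-1,[0,0,0.2],[0,0,0]],[-1,[0,0,0],[0,0,0]]]}}

```text
time: 17.67
position: [0.5724, -0.0368, 0.1683]
tcp_rot: [-180.0, -0.0, 83.8]
force: [0.3, 1.1, 0.1]
grip_width: -0.0002
gripper_force: 0.0
```

Emit:
{"method": "step_arm", "body": {"deltas": [[-1,[0,0,0.12],[0,0,0]],[-1,[0,0,0.08],[0,0,0]],[-1,[0,0,0],[0,0,0]]]}}

```text
time: 17.92
position: [0.5725, -0.0369, 0.1638]
tcp_rot: [-180.0, -0.0, 83.8]
force: [-0.5, -0.6, 0.2]
grip_width: 0.0
gripper_force: 0.0
```

Emit:
{"method": "step_arm", "body": {"deltas": [[-1,[0,0,0.06],[0,0,0]],[-1,[0,0,0],[0,0,0]]]}}

```text
time: 18.08
position: [0.5726, -0.037, 0.1624]
tcp_rot: [180.0, -0.0, 83.8]
force: [-0.4, -0.6, 0.5]
grip_width: -0.0
gripper_force: 0.0
```

Emit:
{"method": "step_arm", "body": {"deltas": [[-1,[0,0,0.04],[0,0,0]],[-1,[0,0,0],[0,0,0]]]}}

```text
time: 18.25
position: [0.5726, -0.037, 0.162]
tcp_rot: [180.0, -0.0, 83.8]
force: [-1.8, -0.1, 5.4]
grip_width: 0.0001
gripper_force: 2.5
```

Emit:
{"method": "step_arm", "body": {"deltas": [[-1,[0,0,0.03],[0,0,0]],[-1,[0,0,0],[0,0,0]]]}}

```text
time: 18.42
position: [0.5727, -0.037, 0.162]
tcp_rot: [179.9, 0.0, 83.8]
force: [-5.9, -0.5, 11.7]
grip_width: 0.0003
gripper_force: 5.8
```

Emit:
{"method": "step_arm", "body": {"deltas": [[-1,[0,0,0.03],[0,0,0]],[-1,[0,0,0],[0,0,0]]]}}

```text
time: 18.58
position: [0.5727, -0.037, 0.1619]
tcp_rot: [179.9, 0.0, 83.8]
force: [-9.2, 0.3, 18.0]
grip_width: 0.0003
gripper_force: 9.1
```

Emit:
{"method": "step_arm", "body": {"deltas": [[-1,[0,0,-0.5],[0,0,0]],[-1,[0,0,-0.9],[0,0,0]],[-1,[0,0,-0.9],[0,0,0]],[-1,[0,0,0],[0,0,0]]]}}

```text
time: 18.92
position: [0.5738, -0.0371, 0.2219]
tcp_rot: [179.6, 0.0, 83.8]
force: [0.5, 0.2, -0.1]
grip_width: 0.0001
gripper_force: 0.0
```

Run:
```python
from h import *
c=snap('scene');f=c['frame'];cv2.imwrite('pics/s.png',cv2.resize(f[130:290,150:360],None,fx=3,fy=3))
W=pts(c);u=np.array([.108,.994]);S=(W[...,:2]-[.5926,.132])@u;L=(W[...,:2]-[.5926,.132])@[.994,-.108]
k=(L>.03)&(L<.1)&(S>-.2)&(S<-.01)
Q=W[k];A=np.c_[S[k],L[k],np.ones(k.sum())];m=(Q[:,2]>.125)&(Q[:,2]<.17);print(k.sum(),m.sum(),np.linalg.lstsq(A[m],Q[m,2],rcond=None)[0],np.median(Q[m,2]))
s=get_state();print(s['position'],s['force'])
```

```text
2865 1512 [-0.00033234 -0.00595301  0.14363002] 0.14323388399370196
[ 0.57327451 -0.0370475   0.21966952] [0.01468394 0.57593469 0.1565465 ]
```

View pics/s.png

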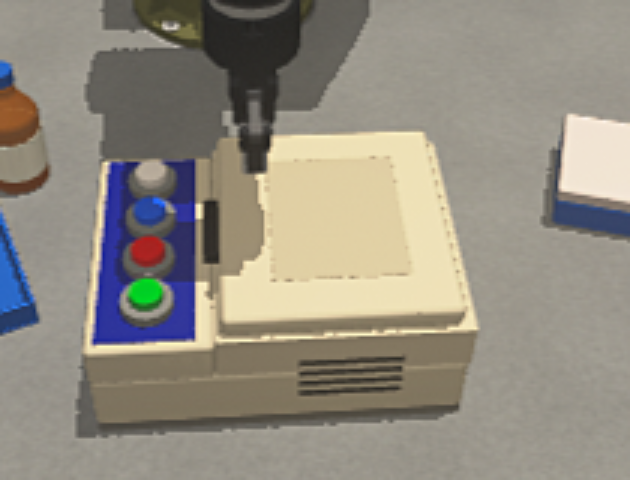

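The lid is flat (slope ≈0, top 143 mm) and shut. Keys in the crop: white (150,178), blue (150,212), red (148,252), green (147,295). Next is blue.

Emit:
{"method": "step_arm", "body": {"deltas": [[-1,[-0.97,-0.24,0],[0,0,0]],[-1,[-0.97,-0.24,0],[0,0,0]],[-1,[-0.97,-0.24,0],[0,0,0]],[-1,[-0.97,-0.24,0],[0,0,0]],[-1,[0,0,0],[0,0,0]],[-1,[0,0,1],[0,0,0]],[-1,[0,0,0.9],[0,0,0]],[-1,[0,0,0],[0,0,0]]]}}

```text
time: 19.63
position: [0.5363, -0.1301, 0.1653]
tcp_rot: [-179.6, -0.1, 83.7]
force: [-0.2, 0.8, -1.2]
grip_width: -0.0002
gripper_force: 0.0
```

Emit:
{"method": "step_arm", "body": {"deltas": [[-1,[-0.02,0.1,0.2],[0,0,0]],[-1,[0,0,0],[0,0,0]]]}}

```text
time: 19.8
position: [0.541, -0.1314, 0.165]
tcp_rot: [-180.0, -0.0, 83.8]
force: [-1.2, -0.5, 0.2]
grip_width: -0.0
gripper_force: 0.0
```

Emit:
{"method": "step_arm", "body": {"deltas": [[-1,[0,0,0.12],[0,0,0]],[-1,[0,0,0],[0,0,0]]]}}

```text
time: 19.97
position: [0.5408, -0.1315, 0.1624]
tcp_rot: [180.0, 0.0, 83.8]
force: [-0.9, 0.1, 0.6]
grip_width: -0.0
gripper_force: 0.0
```

Emit:
{"method": "step_arm", "body": {"deltas": [[-1,[0,0,0.1],[0,0,0]],[-1,[0,0,0],[0,0,0]]]}}

```text
time: 20.13
position: [0.5406, -0.1316, 0.1596]
tcp_rot: [180.0, 0.0, 83.8]
force: [-0.4, -0.3, 0.5]
grip_width: 0.0002
gripper_force: 0.0
```

Emit:
{"method": "step_arm", "body": {"deltas": [[-1,[0,0,0.12],[0,0,0]],[-1,[0,0,0.12],[0,0,0]],[-1,[0,0,0],[0,0,0]]]}}

```text
time: 20.38
position: [0.5408, -0.1316, 0.1534]
tcp_rot: [180.0, 0.0, 83.8]
force: [1.8, -0.6, 4.1]
grip_width: -0.0
gripper_force: 1.9
```

Emit:
{"method": "step_arm", "body": {"deltas": [[-1,[0,0,0.06],[0,0,0]],[-1,[0,0,0],[0,0,0]]]}}

```text
time: 20.55
position: [0.5408, -0.1316, 0.1522]
tcp_rot: [180.0, 0.0, 83.8]
force: [1.0, 0.1, 4.8]
grip_width: -0.0003
gripper_force: 2.2
```

Emit:
{"method": "step_arm", "body": {"deltas": [[-1,[0,0,0.05],[0,0,0]],[-1,[0,0,0],[0,0,0]]]}}

```text
time: 20.72
position: [0.5408, -0.1317, 0.1515]
tcp_rot: [179.9, 0.0, 83.8]
force: [0.2, 1.7, 8.5]
grip_width: 0.0004
gripper_force: 4.4
```

Firm stop rising; a touch more, then release and go to white.

Emit:
{"method": "step_arm", "body": {"deltas": [[-1,[0,0,0.04],[0,0,0]],[-1,[0,0,0],[0,0,0]]]}}

```text
time: 20.88
position: [0.5409, -0.1317, 0.1513]
tcp_rot: [179.9, 0.0, 83.8]
force: [-4.2, 1.7, 17.3]
grip_width: 0.0002
gripper_force: 8.7
```

Emit:
{"method": "step_arm", "body": {"deltas": [[-1,[0,0,-0.5],[0,0,0]],[-1,[0,0,-1],[0,0,0]],[-1,[0,0,0],[0,0,0]],[-1,[0,-1,0],[0,0,0]],[-1,[0,-1,0],[0,0,0]],[-1,[0,0,0],[0,0,0]]]}}

```text
time: 21.38
position: [0.4878, -0.1256, 0.1866]
tcp_rot: [-179.8, -0.0, 83.7]
force: [-0.1, 0.1, 0.8]
grip_width: -0.0001
gripper_force: 0.0
```

Emit:
{"method": "step_arm", "body": {"deltas": [[-1,[0,0,0.5],[0,0,0]],[-1,[0,0,0.4],[0,0,0]],[-1,[0,0,0],[0,0,0]],[-1,[0,0,0],[0,0,0]]]}}

```text
time: 21.72
position: [0.4907, -0.1261, 0.1641]
tcp_rot: [-179.9, -0.0, 83.8]
force: [0.1, 0.3, -0.4]
grip_width: -0.0003
gripper_force: 0.0
```

Emit:
{"method": "step_arm", "body": {"deltas": [[-1,[0,0,0.12],[0,0,0]],[-1,[0,0,0.12],[0,0,0]],[-1,[0,0,0],[0,0,0]]]}}

```text
time: 21.97
position: [0.4908, -0.1261, 0.1583]
tcp_rot: [-180.0, -0.0, 83.8]
force: [0.2, 0.2, -0.4]
grip_width: 0.0001
gripper_force: 0.0
```

Emit:
{"method": "step_arm", "body": {"deltas": [[-1,[0,0,0.12],[0,0,0]],[-1,[0,0,0.1],[0,0,0]],[-1,[0,0,0],[0,0,0]]]}}

```text
time: 22.22
position: [0.4911, -0.1262, 0.1532]
tcp_rot: [180.0, 0.0, 83.8]
force: [0.2, -0.2, 3.4]
grip_width: 0.0003
gripper_force: 1.9
```

Emit:
{"method": "step_arm", "body": {"deltas": [[-1,[0,0,0.06],[0,0,0]],[-1,[0,0,0],[0,0,0]]]}}

```text
time: 22.38
position: [0.4911, -0.1262, 0.1519]
tcp_rot: [180.0, 0.0, 83.8]
force: [-0.5, 0.2, 5.5]
grip_width: 0.0
gripper_force: 2.3
```

Emit:
{"method": "step_arm", "body": {"deltas": [[-1,[0,0,0.04],[0,0,0]],[-1,[0,0,0],[0,0,0]]]}}

```text
time: 22.55
position: [0.4911, -0.1262, 0.1515]
tcp_rot: [179.9, 0.0, 83.8]
force: [-1.2, -0.2, 9.7]
grip_width: 0.0001
gripper_force: 4.8
```

Emit:
{"method": "step_arm", "body": {"deltas": [[-1,[0,0,0.04],[0,0,0]],[-1,[0,0,0],[0,0,0]]]}}

```text
time: 22.72
position: [0.4912, -0.1262, 0.1513]
tcp_rot: [179.9, 0.0, 83.8]
force: [-7.0, 2.4, 20.2]
grip_width: -0.0
gripper_force: 9.7
```

Emit:
{"method": "step_arm", "body": {"deltas": [[-1,[0,0,-0.5],[0,0,0]],[-1,[0,0,-1],[0,0,0]],[-1,[0,0,0],[0,0,0]]]}}

```text
time: 22.97
position: [0.492, -0.1265, 0.1908]
tcp_rot: [179.7, 0.1, 83.8]
force: [0.2, -0.2, 0.4]
grip_width: 0.0004
gripper_force: 0.0
```

Emit:
{"method": "step_arm", "body": {"deltas": [[-1,[0,1,0],[0,0,0]],[-1,[0,1,0],[0,0,0]],[-1,[0,1,0],[0,0,0]],[-1,[0,1,0],[0,0,0]],[-1,[0,1,0],[0,0,0]],[-1,[0,0.95,0],[0,0,0]],[-1,[0,0,0],[0,0,0]],[-1,[0,0,0],[0,0,0]]]}}

```text
time: 23.63
position: [0.6388, -0.1422, 0.1857]
tcp_rot: [-179.9, -0.0, 83.8]
force: [0.1, 0.1, -0.3]
grip_width: 0.0001
gripper_force: 0.0
```

Emit:
{"method": "step_arm", "body": {"deltas": [[-1,[0.02,0,0.5],[0,0,0]],[-1,[0,0,0.4],[0,0,0]],[-1,[0,0,0.12],[0,0,0]],[-1,[0,0,0.12],[0,0,0]],[-1,[0,0,0],[0,0,0]]]}}

```text
time: 24.05
position: [0.6383, -0.1418, 0.1581]
tcp_rot: [-179.9, -0.0, 83.7]
force: [-0.1, 0.3, -0.5]
grip_width: 0.0
gripper_force: 0.0
```

Emit:
{"method": "step_arm", "body": {"deltas": [[-1,[0,0,0.1],[0,0,0]],[-1,[0,0,0.1],[0,0,0]],[-1,[0,0,0],[0,0,0]]]}}

```text
time: 24.3
position: [0.6389, -0.1419, 0.1539]
tcp_rot: [180.0, 0.0, 83.8]
force: [-0.5, 0.3, 3.5]
grip_width: 0.0003
gripper_force: 1.7
```

Emit:
{"method": "step_arm", "body": {"deltas": [[-1,[0,0,0.05],[0,0,0]],[-1,[0,0,0],[0,0,0]]]}}

```text
time: 24.47
position: [0.6389, -0.1419, 0.1528]
tcp_rot: [180.0, 0.0, 83.8]
force: [-1.6, -0.4, 4.3]
grip_width: 0.0001
gripper_force: 2.0
```

Emit:
{"method": "step_arm", "body": {"deltas": [[-1,[0,0,0.06],[0,0,0]],[-1,[0,0,0],[0,0,0]]]}}

```text
time: 24.63
position: [0.6389, -0.1419, 0.1516]
tcp_rot: [180.0, 0.0, 83.8]
force: [-1.9, 0.2, 5.9]
grip_width: 0.0001
gripper_force: 2.9
```

Emit:
{"method": "step_arm", "body": {"deltas": [[-1,[0,0,0.04],[0,0,0]],[-1,[0,0,0],[0,0,0]]]}}

```text
time: 24.8
position: [0.639, -0.142, 0.1514]
tcp_rot: [179.9, 0.0, 83.8]
force: [-5.3, 1.8, 13.8]
grip_width: -0.0
gripper_force: 6.5
```

Emit:
{"method": "step_arm", "body": {"deltas": [[-1,[0,0,0.03],[0,0,0]],[-1,[0,0,0],[0,0,0]]]}}

```text
time: 24.97
position: [0.6391, -0.142, 0.1514]
tcp_rot: [179.9, 0.0, 83.8]
force: [-7.6, 1.6, 18.3]
grip_width: -0.0
gripper_force: 9.1
```

Emit:
{"method": "step_arm", "body": {"deltas": [[-1,[0,0,-0.5],[0,0,0]],[-1,[0,0,-1],[0,0,0]],[-1,[0,0,-1],[0,0,0]],[-1,[0,0,-1],[0,0,0]],[-1,[0,0,-1],[0,0,0]],[-1,[0,0,0],[0,0,0]],[-1,[0,0,0],[0,0,0]]]}}

```text
time: 25.55
position: [0.6391, -0.1418, 0.2629]
tcp_rot: [179.9, 0.0, 83.8]
force: [-1.2, -0.8, -1.9]
grip_width: -0.0003
gripper_force: 0.0
```

Run:
```python
from h import *
cv2.imwrite('pics/e.png',snap('scene')['frame']); print(get_state()['position'],get_state()['force'])
```

```text
[ 0.63871711 -0.14176874  0.26134836] [ 0.28307312  0.75662929 -0.35351391]
```

View pics/e.png

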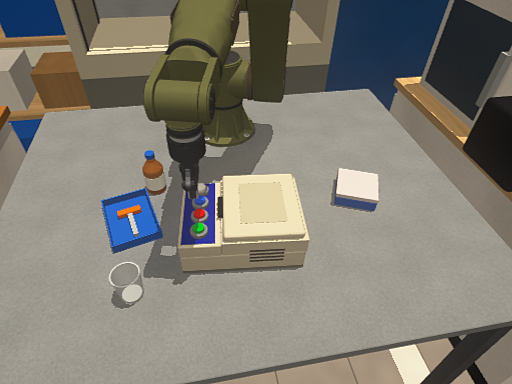

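The lid is shut (262,205), the key is flat in the tray (130,215), the bystanders are in place, and the arm is clear.

```bash
python3 -c "from bench import *; print(hand_in())"
```

```text
the job is handed in; nothing more can be done
None
```

The job is handed in, with no verdict shown: the rotor key lies flat in the blue tray, the lid is shut, and blue, white and green were each pressed to their stop and released in that order, at about 26 s, with red never pressed and the bottle, beaker and storage box left where they stood.

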